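Feel out the sticky spot on the vegetable slicer's carriage

TASK

The vegetable slicer's carriage sticks somewhere along its bed. Take it by the black knob and stroke it through its full travel, first until it presses lightly into the red buffer and then back until it presses lightly into the yellow one, without squashing either buffer flat; then leave the carriage standing on the middle of the sticky spot you felt, let go of it, and leave the other things on the table alone.

Things in the scene. Friction and masses are not known exactly. Their poses are not given: they have to be found in the camera images.
- slicer: Bench-top vegetable slicer, fixed: an aluminium bed 120 mm wide (its x), 420 mm long (its y) with grey end blocks 64 mm high. Origin at the centre of its underside on the table. The carriage slides along its y axis; the red buffer is at the +y end, the yellow one at the -y end.
- knob (a point): Point on the axis of the black knob on the carriage, 95 mm above the table and 31 mm above the carriage's top (64 mm). The knob is an upright round post 28 mm in diameter from 64 to 118 mm above the table, with a slightly wider cap (34 mm across) above 106 mm. The white carriage below it is 114 mm across the bed and 90 mm long along it, the knob at its centre; it cannot be lifted off the rods.
- carriage: The carriage. Origin on the table directly under the knob's axis; its y axis along the travel, towards red. It slides with 1.5 to 2.5 N of drag and stays where it is left. The one sticky spot (middle 35 mm to the yellow side up to 60 mm to the red side of mid-bed) acts over 14 mm either side of its middle, alike both ways: coming on, drag climbs to 6 to 10 N, is about 6 N at the middle, then eases off. It is still there on later passes.
- buffer_red (a joint): How far the red rubber buffer at the +y end is squeezed, in m: 0 untouched, 0.011 flat. Sprung, about 2 N per mm. It is adjustable: the carriage first touches it when its middle is 97 to 123 mm from mid-bed (the carriage starts 65 to 88 mm to the yellow side of it).
- buffer_yellow (a joint): The same for the yellow buffer at the -y end: the carriage first touches it 97 to 123 mm from mid-bed.
- spice_jar: Bystander: amber jar with red lid, 52 mm across, 85 mm high, beside the slicer. Origin under its centre.
- food_guard: Bystander: orange plastic food guard, 70 x 90 x 30 mm, beside the slicer. Origin under its centre.
- screwdriver: Bystander: screwdriver with yellow handle lying beside the slicer.
- soap: Bystander: green washing-up bottle, 64 mm across, 200 mm high.
- soy_bottle: Bystander: brown bottle with red cap, 68 mm across, 220 mm high.
- rice_bowl: Bystander: blue bowl, 120 mm across, 60 mm high.
- tea_mug: Bystander: white mug, 76 mm across, 90 mm high.

How it is judged:
By the outcome, as a careful person would: the job done as asked, in the order asked, and still so for the second after the job is handed in, with the robot touching nothing.
It also fails if it takes over 64 s, if anything falls off the work surface, if the arm or the gripper's body presses on something with over 40 N, if the wrist force passes 120 N, or if a joint passes its speed limit or range.

ROBOT

A 7-joint arm with a two-finger parallel gripper is mounted at the origin on the work surface. World frame = base frame: x ahead of the robot, y to its left, z up, the work surface at z = 0. Lengths are in m, angles in rad, forces in N, time in s.
With the tool pointing down it reaches from about 0.4 to 0.9 m from the base axis. Payload 5.5 kg.
Tool frame: the origin (TCP) lies midway between the tips of the shut fingers; the grasp point (between the pads) lies 19 mm behind it (manip.grip_depth is the distance from the TCP to the grasp point, in m); z points along the fingers, y is the line along which they close (so a half turn about z gives the same grasp; the last joint's range is limited). The gripper opens to 92 mm and grips with 3 to 60 N. Pads are 19 mm wide; open, the fingers measure 130 mm over their backs; the gripper's body (75 mm by 190 mm) begins 47 mm behind the grasp point.
Start: joints at [1.392, 0.501, -0.427, 1.55, 0.221, 1.138, -0.21], TCP at [0.278, -0.588, 0.227] pointing down, gripper open.
Joint ranges: [-2.88, 2.88], [-0.31, 2.03], [-1.54, 1.56], [0.2, 2.42], [-1.41, 4.55], [0.19, 2.02], [-2.57, 2.57]. Speed limits (rad/s): [2.57, 2.57, 3.14, 3.14, 3.14, 3.14, 3.14].

INTERFACE

Orientations are given as a unit quaternion [x, y, z, w].
In Python, from bench import manip, effector, viewer gives the robot as it stands. Calls block until the motion is done:
- manip.move_pose(position, orientation): joint-space move of the TCP to a pose.
- manip.servo_line(position, ori=None, vel=0.15): straight line of the TCP; ori=None keeps the orientation; vel is the mean speed in m/s.
- manip.movej(angles): joint-space move.
- effector.open_jaws() and effector.close(f_grip=None): open the fingers fully, or close them until they stop; f_grip is the grip in N (None keeps the last).
- manip.sleep(seconds).
- manip.solve_ik(position, orientation): joint angles nearest the present ones, or None.
- viewer.get_image(name): name is "scene" or "side" or "wrist"; returns the picture (420x560x3 uint8, red, green, blue); there is no depth.
- viewer.get_calibration(name): a dict with "vfov" (degrees; the focal length in pixels is half the picture's height over the tangent of half this angle, whatever the lens; pixels are square), "cx", "cy" (the principal point, pixels), "eye" and "attitude" of the camera in the world. Camera axes: x right, y down, z forward; pixel columns grow to the right and rows downward; lengths in m; the calibration is good to about 2 mm. A picture is of the moment at which its call begins: read the wrist's pose just before it. get_calibration takes no time and is no camera call; for the wrist camera it gives the pose at the moment of the call.
A pose or a line that the arm cannot do raises manip.PlanningError and nothing moves.
- manip.hand_in(): hands the job in; it is judged then, once.
Readings, each from a call of its own:
- manip.current_clock(): time.
- manip.current_q(): joint angles.
- manip.current_joint_velocities(): joint speeds.
- manip.current_tau(): joint torques, N m.
- manip.current_tool_pos(): TCP position.
- manip.current_tcp_rot(): TCP orientation.
- manip.current_force(): force on the tool from outside, world axes, zero at the start.
- manip.current_wrist_torque(): the same for the moment, N m.
- manip.current_finger_gap(): finger opening in m.
- manip.current_gripper_force(): force on a finger pad.
Only numpy, scipy, OpenCV 4.12 (cv2) and the standard library are available. Lean on these libraries where they do the work, as an engineer would, in place of code of your own. Each camera call takes 0.05 s, during which the arm holds its last target. There are 200 camera calls.

## Working session

There is one attempt and no reset: what is moved stays moved. The work goes in short steps, each a Python script; the robot and the scene stay as the last script left them, time stands still between calls to the robot, and variables do not carry over. Pictures are saved under pics/ and viewed, at most 10 in all, crops included, and the job is handed in when it is done.

```bash
mkdir -p pics; python3 - <<'E'
from bench import manip, effector, viewer
import cv2
for n in ("scene","side"):
    cv2.imwrite(f"pics/{n}0.png",cv2.resize(viewer.get_image(n)[:,:,::-1],(800,600)))
    print(n,viewer.get_calibration(n))
print(manip.current_tool_pos(),manip.current_tcp_rot(),manip.current_clock(),manip.current_force())
E
```

```text
scene {'vfov': 47.20692451254973, 'cx': 286.4626516469759, 'cy': 217.17536623785864, 'eye': array([1.10712949, 0.13573384, 1.0881719 ]), 'attitude': array([ 0.57923499,  0.77568692, -0.20297762, -0.14695817])}
side {'vfov': 48.189117723727335, 'cx': 276.2429571399878, 'cy': 204.27559387073327, 'eye': array([0.21413336, 0.94153096, 0.97512211]), 'attitude': array([-0.17314081,  0.89413655, -0.40603498,  0.07535046])}
[ 0.2775992  -0.58704874  0.22578509] [ 9.75701836e-01  2.19100857e-01 -1.49094687e-04 -8.48363291e-04] 0.1 [ 0.61776766  1.23792121 -0.21565962]
```

View pics/scene0.png

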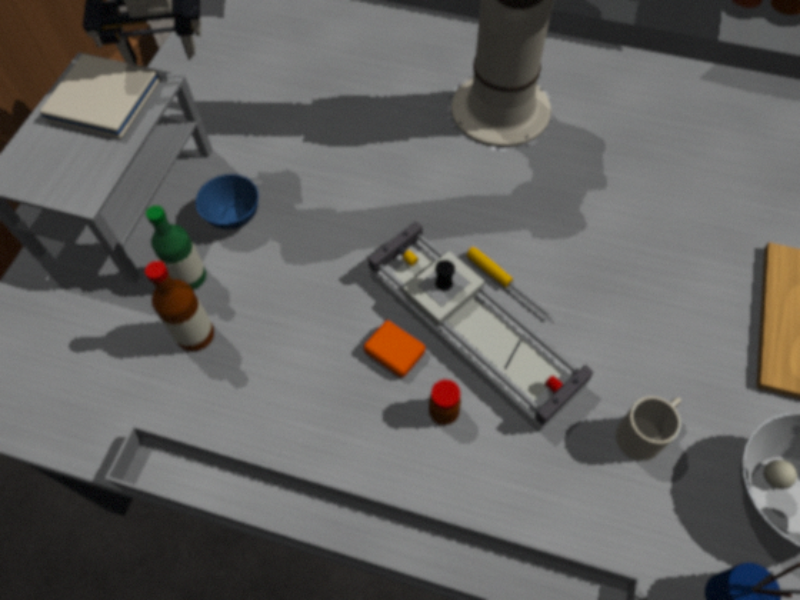

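View pics/side0.png

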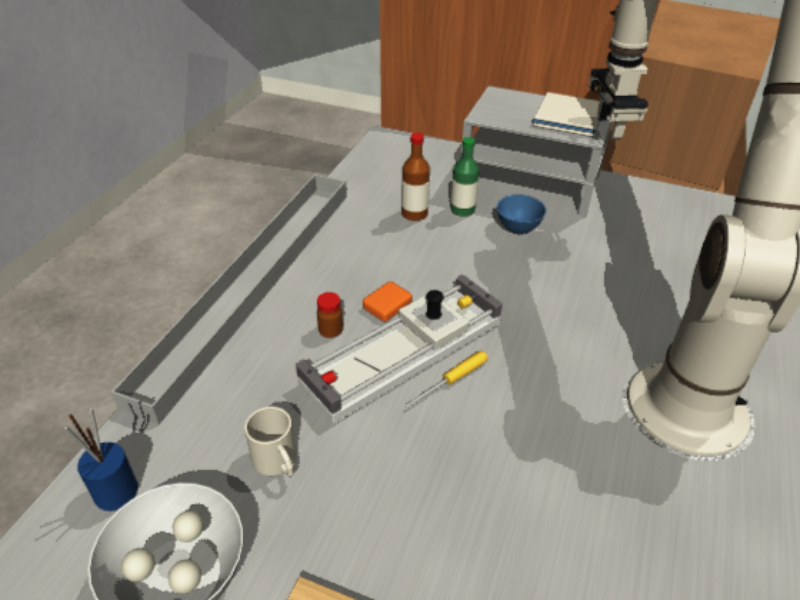

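The scene picture shows the knob cap at about (445,267), the yellow block at (397,247) and the red block at (565,393). The side picture has the knob at (434,297). I'll enlarge both.

```bash
python3 - <<'E'
import cv2
from bench import viewer
a=viewer.get_image("scene")[150:300,245:425,::-1]; b=viewer.get_image("side")[185:300,200:360,::-1]
cv2.imwrite("pics/c1.png",cv2.resize(a,None,fx=4,fy=4,interpolation=cv2.INTER_CUBIC))
cv2.imwrite("pics/c2.png",cv2.resize(b,None,fx=5,fy=5,interpolation=cv2.INTER_CUBIC))
E
```

```text
(no output)
```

View pics/c1.png

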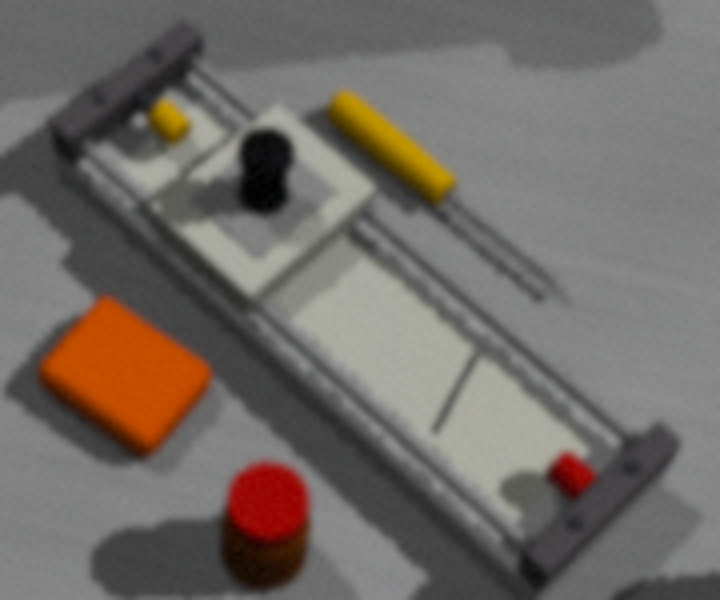

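View pics/c2.png

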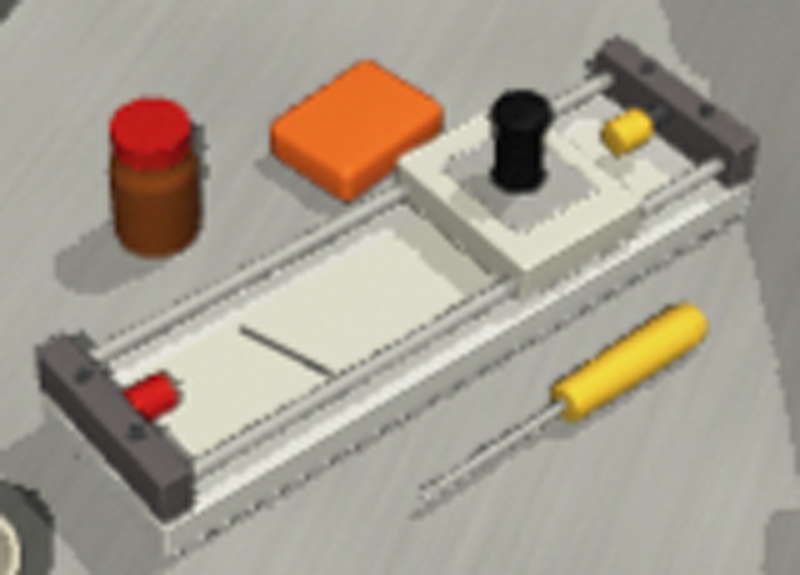

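The crops show the knob cap top at scene crop (268,150) and side crop (522,106), with both end-block top faces clearly visible. Next I'll triangulate.

```bash
cat > h.py <<'E'
import numpy as np
from bench import manip, effector, viewer
from scipy.spatial.transform import Rotation as R
def ray(n,u,v):
    c=viewer.get_calibration(n); f=210/np.tan(np.radians(c["vfov"]/2))
    return c["eye"],R.from_quat(c["attitude"]).apply([(u-c["cx"])/f,(v-c["cy"])/f,1])
def onz(n,u,v,z):
    e,d=ray(n,u,v); return (e+d*(z-e[2])/d[2])[:2]
S=lambda u,v,z: onz("scene",245+u/4,150+v/4,z)
D=lambda u,v,z: onz("side",200+u/5,185+v/5,z)
E
python3 - <<'E'
from h import *
for nm,a,b,z in [("knob",(268,150),(522,106),.118),("yel",(125,78),(677,97),.064),("red",(603,495),(115,410),.064),
  ("carL",(150,205),(400,162),.064),("carT",(278,105),(0,0),.064),("carR",(377,187),(525,272),.064),("carB",(248,298),(645,205),.064)]:
    print(nm,S(*a,z),D(*b,z))
E
```

```text
knob [0.49836039 0.01061624] [0.49737456 0.0091502 ]
yel [ 0.43732719 -0.09915859] [ 0.43318792 -0.09162847]
red [0.63588882 0.2480028 ] [0.63065862 0.25051639]
carL [ 0.52411561 -0.05605206] [0.56386653 0.02233378]
carT [0.42979119 0.00089129] [ 0.84618273 -0.02154307]
carR [0.47173544 0.07596366] [0.46892162 0.07853178]
carB [0.57007708 0.01969895] [0.42384339 0.00362016]
```

```bash
cat >> h.py <<'E'
def quat(th,s=1):
    y=s*np.array([np.cos(th),np.sin(th),0]); z=np.array([0,0,-1.]); 
    return R.from_matrix(np.c_[np.cross(y,z),y,z]).as_quat()
TH=np.radians(60); d=np.array([np.cos(TH),np.sin(TH),0]); n=np.array([-d[1],d[0],0])
M=np.array([.534,.077,0]); K=np.array([.4975,.0105,0])
E
python3 - <<'E'
from h import *
p,q0=manip.current_tool_pos(),manip.current_tcp_rot()
manip.servo_line([p[0],p[1],.38],vel=.25)
for s in (1,-1):
    j=[manip.solve_ik(M+d*t+[0,0,.071],quat(TH,s)) for t in (-.12,0,.12)]
    print(s,[None if a is None else np.round(a,2) for a in j])
def ok(s):
    a=manip.solve_ik(K+[0,0,.2],quat(TH,s)); return 9 if a is None else np.abs(a-manip.current_q()).max()
s=min((1,-1),key=ok); q=quat(TH,s); print(s)
manip.move_pose(K+[0,0,.30],q)
manip.servo_line(K+[0,0,.16],vel=.15)
import cv2
cv2.imwrite("pics/w1.png",viewer.get_image("wrist")[:,:,::-1])
cv2.imwrite("pics/s1.png",cv2.resize(viewer.get_image("side")[150:300,180:380,::-1],None,fx=4,fy=4))
print(manip.current_clock(),manip.current_tool_pos(),manip.current_force(),manip.current_finger_gap())
E
```

```text
1 [array([ 0.68,  0.54, -0.83,  2.09,  0.58,  0.76,  0.53]), array([ 0.43,  0.63, -0.81,  1.94,  0.61,  0.84,  0.34]), array([ 0.2 ,  0.73, -0.75,  1.73,  0.61,  0.93,  0.24])]
-1 [array([ 0.57,  0.49, -0.69,  2.09,  0.47,  0.72, -2.51]), array([-0.56,  0.52,  0.46,  1.97, -0.34,  0.72, -1.99]), array([-0.68,  0.64,  0.46,  1.76, -0.37,  0.82, -2.14])]
1
4.4417 [0.49828212 0.01054962 0.16093532] [-0.88073846  0.58650134 -0.29077198] 0.0914936519129792
```

View pics/w1.png

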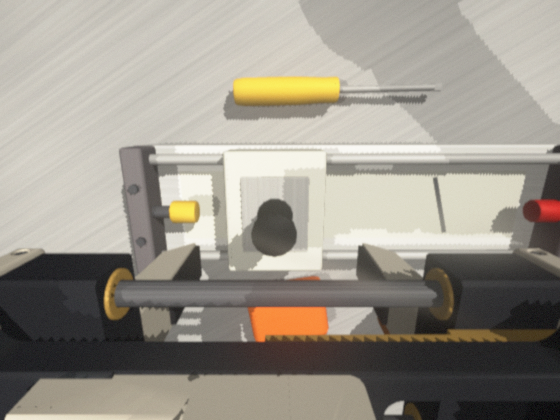

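View pics/s1.png

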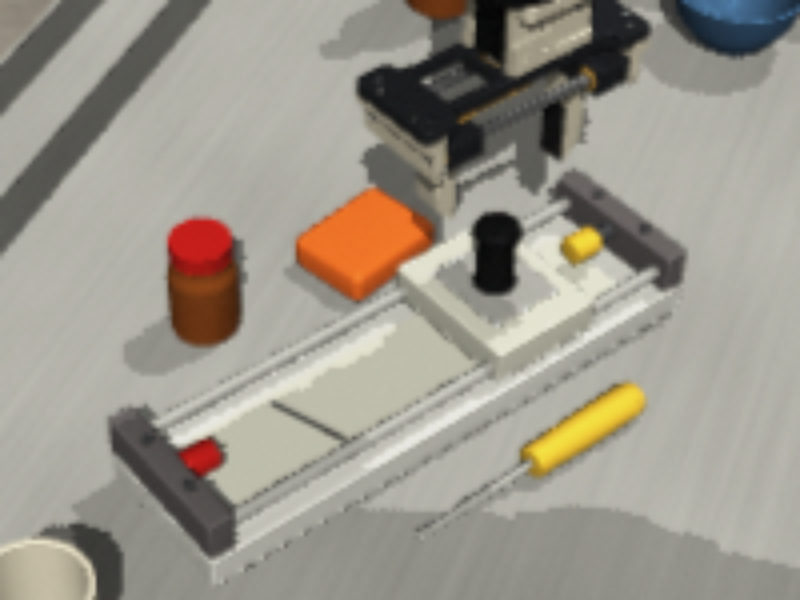

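The wrist picture shows the bed axis level to within half a degree and the knob cap at about (274,235). I'll convert that pixel, then check the bed direction using the far rail, which runs from (150,160) to (550,157).

```bash
python3 - <<'E'
from h import *
print(onz("wrist",274,235,.118))
a,b=onz("wrist",160,160,.05),onz("wrist",540,157.5,.05); print(np.degrees(np.arctan2(*(b-a)[::-1])))
for u,v in[(228,152),(324,152),(324,268),(229,268)]: print(onz("wrist",u,v,.064))
c=np.mean([onz("wrist",u,v,.064) for u,v in[(228,152),(324,152),(324,268),(229,268)]],0);print(c)
print(ray("wrist",0,0)[0],R.from_quat(manip.current_tcp_rot()).as_matrix())
E
```

```text
[0.49765657 0.00773285]
60.29143143470777
[0.43039349 0.00093332]
[0.47130989 0.0715754 ]
[0.56784214 0.02112163]
[ 0.52237608 -0.0572642 ]
[0.4979804  0.00909154]
[0.43353859 0.04830851 0.31830646] [[-8.65919823e-01  5.00179696e-01  1.76990073e-03]
 [ 5.00180130e-01  8.65921353e-01 -2.20231184e-04]
 [-1.64275000e-03  6.94566627e-04 -9.99998409e-01]]
```

```bash
sed -i 's/radians(60)/radians(60.2)/; s/K=np.array.*/K=np.array([.4977,.0092,0])/' h.py
cat >> h.py <<'E'
Z=.071
def force(k=5):
    return np.mean([manip.current_force() for _ in range(k)],0)
def go(s,vel=.05):   # s along travel relative to K
    manip.servo_line(K+d*s+[0,0,Z],vel=vel)
    p=manip.current_tool_pos()-K; F=force()
    return [p@d,p@n,F@d,F@n,F[2],manip.current_clock()]
E
python3 - <<'E'
from h import *
np.set_printoptions(precision=4,suppress=True)
manip.servo_line(K+[0,0,Z],ori=quat(TH),vel=.12)
F=[manip.current_force() for _ in range(5)]; print(np.array(F)@np.c_[d,n]); t=manip.current_clock()
effector.close(20)
print(manip.current_finger_gap(),manip.current_gripper_force(),t,manip.current_clock(),force()@np.c_[d,n],manip.current_tool_pos())
for i in range(1,7): print(np.array(go(.003*i)))
E
```

```text
[[-0.3059 -0.023 ]
 [-0.3059 -0.023 ]
 [-0.3059 -0.023 ]
 [-0.3059 -0.023 ]
 [-0.3059 -0.023 ]]
0.04408816866398119 15.97250908613205 5.3333 6.1667 [-1.6489  0.6444] [0.4976 0.0088 0.071 ]
[ 0.0036 -0.     -0.1478  0.0093  3.8789  6.4167]
[ 0.0068 -0.0001 -0.7388  1.9681  6.2848  6.6667]
[ 0.0097 -0.0001  0.1836  1.6204  5.3187  6.9167]
[ 0.0127 -0.0001 -0.3908  1.5014  5.6734  7.1667]
[ 0.0156 -0.0001 -0.379   1.3403  6.1013  7.4167]
[ 0.0186 -0.0001 -0.6166  0.3737  5.2879  7.6667]
```

The gap of 44 mm is wider than the 28 mm post, so I'll look.

```bash
python3 - <<'E'
from h import *
import cv2
print(manip.current_finger_gap(),manip.current_gripper_force(),force(),manip.current_tool_pos())
a=viewer.get_image("side")[180:280,220:350,::-1];b=viewer.get_image("wrist")[:,:,::-1]
a=cv2.resize(a,(546,420),interpolation=cv2.INTER_CUBIC)
cv2.imwrite("pics/g1.png",cv2.resize(np.hstack([a,b]),None,fx=.72,fy=.72))
E
```

```text
0.04339272282820058 16.89235657453537 [-0.63067116 -0.34932894  5.28788985] [0.50704137 0.02533399 0.07132259]
```

View pics/g1.png

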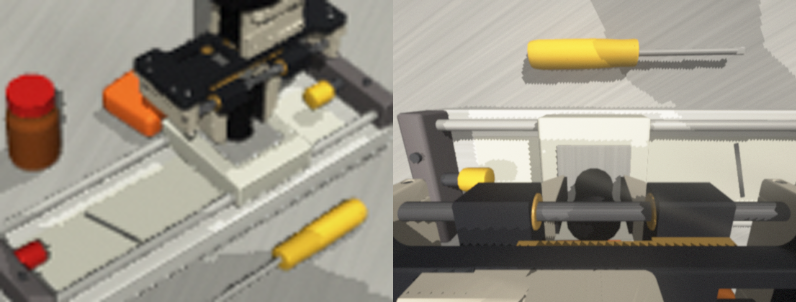

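The fingers straddle the knob and the carriage has followed them, but something besides the post may be limiting the closing. I'll regrasp at other heights.

```bash
python3 - <<'E'
from h import *
np.set_printoptions(precision=4,suppress=True)
s=(manip.current_tool_pos()-K)@d
for z in (.078,.0675):
    effector.open_jaws(); manip.servo_line(K+d*s+[0,0,z],vel=.05); print(z,manip.current_tool_pos()[2],force())
    effector.close(20)
    for i in range(2):
        print(manip.current_finger_gap(),manip.current_gripper_force(),force()@np.c_[d,n,[0,0,1]],manip.current_wrist_torque(),(manip.current_tool_pos()-K)@np.c_[d,n,[0,0,1]],manip.current_clock())
        manip.sleep(.2)
E
```

```text
0.078 0.07851796684923926 [ 0.4987 -0.4525 -1.4632]
0.027846997305333156 21.174202859401703 [0.7401 0.6223 2.4696] [ 0.0109  0.0014 -0.0121] [ 0.0186 -0.0001  0.0782] 10.0
0.027743259104085448 21.23223513364792 [-1.3477  0.913   4.3023] [0.0265 0.0848 0.0082] [ 0.0187 -0.0001  0.0782] 10.2
0.0675 0.06696643316575289 [ 0.0773 -0.2493 -0.9508]
0.04930263025138401 16.5887314081192 [ 0.5792 -0.6014 -2.7575] [ 0.1738 -0.3119 -0.0219] [ 0.0186 -0.      0.0674] 12.625
0.049450296506828986 16.427540481090546 [ 0.5458 -0.8128 -2.3708] [ 0.1721 -0.3472 -0.0007] [ 0.0187 -0.      0.0674] 12.825
```

At tool height 0.078 the grip is true (27.8 mm). At the lower heights the fingertips were hitting the carriage. I'll regrasp there and stroke to red.

```bash
sed -i 's/^Z=.*/Z=.0785/' h.py; python3 - <<'E'
from h import *
import json
np.set_printoptions(precision=4,suppress=True)
effector.open_jaws(); go(.0185); b=force()@d; effector.close(30); print(manip.current_finger_gap(),b)
L=[go(s) for s in np.arange(.0265,.153,.004)]
L.append(go(.163)); f0=-L[-1][2]; s=.163
while -L[-1][2]<6 and s<.213:
    s+=.0015; L.append(go(s))
json.dump(L,open("red.json","w")); print(f0); print(np.array(L))
E
```

```text
0.027492212079730415 -0.39467846608533186
-1.7120906038714074
[[ 0.0272 -0.      1.6853 -0.0441 -0.7712 15.5667]
 [ 0.0308 -0.      0.2674 -0.5158  0.5489 15.8167]
 [ 0.0347 -0.      0.907  -0.1765  0.8847 16.0667]
 [ 0.0387 -0.      0.0061 -0.2614  1.2975 16.3167]
 [ 0.0428 -0.      0.8736  0.8058  1.3175 16.5667]
 [ 0.0468 -0.      0.9313 -0.4453  1.4427 16.8167]
 [ 0.0508 -0.0001  1.1712 -0.4781  1.2539 17.0667]
 [ 0.0547 -0.      0.2579 -0.6282  0.8745 17.3167]
 [ 0.0587 -0.      0.4442  0.0377  2.4682 17.5667]
 [ 0.0627 -0.      0.8549  0.2614  1.4538 17.8167]
 [ 0.0667 -0.      0.9932  0.0494  1.4386 18.0667]
 [ 0.0707 -0.0001  1.1025 -0.9047  1.1098 18.3167]
 [ 0.0747 -0.      0.069  -0.9161  1.6379 18.5667]
 [ 0.0787 -0.      0.6677 -0.0933  1.6799 18.8167]
 [ 0.0827 -0.0001  0.3795 -0.1757  2.7195 19.0667]
 [ 0.0867 -0.0001  0.6376 -0.7846  2.0654 19.3167]
 [ 0.0907 -0.0001  0.1299 -0.7503  2.4315 19.5667]
 [ 0.0947 -0.0001  0.6886 -1.2616  3.4096 19.8167]
 [ 0.0987 -0.0001  1.3509 -0.67    3.0964 20.0667]
 [ 0.1023 -0.0001 -1.143   0.0033  3.9451 20.3167]
 [ 0.1065 -0.0001 
[... 1220 characters left out ...]
001  0.0626 -1.9107  4.9197 26.7167]
 [ 0.1819 -0.0001 -0.3512 -3.0641  6.188  26.9667]
 [ 0.1833 -0.0002 -0.3704 -1.7451  6.069  27.2167]
 [ 0.1849 -0.0002 -0.9191 -1.5425  6.3774 27.4667]
 [ 0.1864 -0.0001 -1.1841 -1.5571  4.7631 27.7167]
 [ 0.1879 -0.0002 -0.7273 -3.012   5.6346 27.9667]
 [ 0.1893 -0.0002 -0.5427 -2.0615  6.1929 28.2167]
 [ 0.1909 -0.0002 -0.6232 -1.6367  6.1977 28.4667]
 [ 0.1924 -0.0002 -0.6552 -2.4666  6.1344 28.7167]
 [ 0.1939 -0.0002 -0.868  -2.4627  6.3691 28.9667]
 [ 0.1951 -0.0002 -0.9274 -2.0694  5.7711 29.2167]
 [ 0.1961 -0.0002 -4.2677 -1.8366  7.5859 29.4667]
 [ 0.1971 -0.0002 -5.4706 -1.2145  9.4726 29.7167]
 [ 0.198  -0.0002 -6.6579 -0.5659 11.1288 29.9667]]
```

Red buffer pressed about 3 mm, at 6.7 N. The sticky spot is near s≈0.123. Next I'll stroke back with fine steps across the spot, then go to the yellow buffer.

```bash
python3 - <<'E'
from h import *
import json
np.set_printoptions(precision=4,suppress=True)
L=[go(.146,.08)]
for s in np.arange(.144,.101,-.002): L.append(go(s)+[s])
json.dump(L[1:],open("back.json","w")); print(np.array(L[1:])[:,[6,0,2,3,4]])
Y=[go(-.013,.1)]; s=-.013
while Y[-1][2]<5 and s>-.056:
    s-=.002; Y.append(go(s))
print(np.array(Y))
E
```

```text
[[ 0.144   0.1431 -0.089  -3.2002  4.8897]
 [ 0.142   0.1416 -0.0305 -3.0986  4.2887]
 [ 0.14    0.1398 -0.2876 -2.4958  4.6985]
 [ 0.138   0.1378  0.9077 -3.3353  3.7883]
 [ 0.136   0.1358  0.5654 -4.5498  4.6843]
 [ 0.134   0.1338  1.2576 -2.5174  5.0904]
 [ 0.132   0.1318  0.2446 -3.4226  5.5373]
 [ 0.13    0.1298 -0.0895 -3.2304  4.093 ]
 [ 0.128   0.1281  1.8678 -4.0991  3.3918]
 [ 0.126   0.1266  2.9826 -3.9333  1.4329]
 [ 0.124   0.1246  2.4713 -3.9365  2.5039]
 [ 0.122   0.123   3.9621 -5.6781  1.5473]
 [ 0.12    0.1205  1.0728 -4.5254  3.8697]
 [ 0.118   0.1185  2.646  -3.8816  2.7642]
 [ 0.116   0.1163  2.7796 -3.9398  3.5155]
 [ 0.114   0.1142  1.0593 -5.3043  4.0313]
 [ 0.112   0.1121  1.2785 -4.3698  3.9642]
 [ 0.11    0.1094 -0.3561 -4.073   6.6155]
 [ 0.108   0.1071 -0.6245 -4.0355  7.7413]
 [ 0.106   0.1053 -0.234  -4.1044  6.1964]
 [ 0.104   0.1031 -1.362  -3.3428  6.1538]
 [ 0.102   0.1015 -0.0964 -3.8389  5.4275]]
[[-0.0138  0.0001 -1.3537 -3.555   6.6895 37.6   ]
 [-0.0151  0.0001  0.6437 -4.2739  4.4424 37.85  ]
 [-0.017   0.0001 -0.6459 -4.4334  4.9769 38.1   ]
 [-0.0191  0.0001  1.2206 -2.6241  4.1747 38.35  ]
 [-0.0212  0.0001  0.2089 -3.5082  4.5779 38.6   ]
 [-0.0232  0.0001  0.7888 -3.4091  5.2132 38.85  ]
 [-0.0253  0.0001 -0.5927 -3.0323  4.2993 39.1   ]
 [-0.0274  0.0001  0.2273 -1.5502  5.0779 39.35  ]
 [-0.0294  0.0001  1.7054 -2.7361  4.7914 39.6   ]
 [-0.0311  0.0001  1.4659 -3.2661  3.9939 39.85  ]
 [-0.0325  0.0001  3.8792 -3.4108  2.3741 40.1   ]
 [-0.0337  0.0001  5.2697 -2.9108  0.0668 40.35  ]]
```

```bash
python3 - <<'E'
from h import *
import json
np.set_printoptions(precision=4,suppress=True)
print(np.array(go(-.0362)),np.array(go(.094,.12)))
L=[]
for s in np.arange(.096,.1405,.002):
    manip.servo_line(K+d*s+[0,0,Z],vel=.02)
    A=[]
    for i in range(3):
        p=manip.current_tool_pos()-K; A.append([p@d,manip.current_force()@d,manip.current_force()[2]]); manip.sleep(.015)
    L.append([s]+list(np.mean(A,0)))
json.dump(L,open("f2.json","w"))
L=np.array(L); print(np.c_[L,(L[:,1]-L[:,0])*1e3], manip.current_clock())
E
```

```text
[-0.0342  0.0001  7.3372 -4.5628 -2.0891 40.6   ] [ 0.0938 -0.0001  2.0577 -2.7941  4.7792 41.8333]
[[ 0.096   0.0952  0.2755  6.0601 -0.8177]
 [ 0.098   0.097  -0.5405  6.9626 -1.0198]
 [ 0.1     0.0989 -0.7068  7.4532 -1.0623]
 [ 0.102   0.1009 -0.138   7.0915 -1.0666]
 [ 0.104   0.1023 -2.5394  8.6733 -1.6948]
 [ 0.106   0.1041 -2.9514  9.3844 -1.9217]
 [ 0.108   0.1059 -3.4848  9.3405 -2.0616]
 [ 0.11    0.1076 -4.589  10.5488 -2.4194]
 [ 0.112   0.1102 -2.6413  8.4421 -1.7621]
 [ 0.114   0.1124 -2.4529  8.2764 -1.6349]
 [ 0.116   0.1146 -1.2409  7.9074 -1.4404]
 [ 0.118   0.1167 -0.97    7.387  -1.2792]
 [ 0.12    0.1188 -1.2651  6.903  -1.2387]
 [ 0.122   0.1213  0.7875  5.84   -0.6812]
 [ 0.124   0.1235  1.7185  5.6695 -0.5384]
 [ 0.126   0.1256  1.3063  4.9217 -0.4266]
 [ 0.128   0.1275  0.4433  5.4269 -0.5473]
 [ 0.13    0.129  -0.2218  6.5777 -0.9615]
 [ 0.132   0.1309 -0.7933  6.9654 -1.0597]
 [ 0.134   0.1329 -0.2433  7.1513 -1.0921]
 [ 0.136   0.1349 -0.4242  6.8092 -1.0939]
 [ 0.138   0.1369 -0.2329  7.496  -1.0903]
 [ 0.14    0.1389 -0.2771  7.2219 -1.0964]] 48.7333
```

Clean result: the spot runs from s≈0.1015 to 0.1297 (28 mm, agreeing both ways), so its middle is at 0.1156.

```bash
python3 - <<'E'
from h import *
c=.1156; cmd=c
pos=lambda:(manip.current_tool_pos()-K)@d
go(.120)
for i in range(5):
    a=go(cmd,.03)[0]; print(cmd,a,force()@d)
    if abs(a-c)<.0005: break
    cmd+=c-a
effector.open_jaws(); print(pos(),manip.current_finger_gap(),manip.current_clock())
p=manip.current_tool_pos(); manip.servo_line([p[0],p[1],.20],vel=.15)
import cv2
cv2.imwrite("pics/end.png",viewer.get_image("wrist")[:,:,::-1]); print(manip.current_clock(),viewer.get_calibration("wrist"))
E
```

```text
0.1156 0.11423823568051761 -1.2044366150338932
0.11696176431948238 0.11489713060513781 -2.7507994666314186
0.11766463371434456 0.11508373049016558 -4.268841038075376
0.11818090322417897 0.11520624980236528 -6.317905504766872
0.1181976725745605 0.09185562673946654 51.4583
52.4667 {'vfov': 71.07082980067253, 'cx': 278.50592933073807, 'cy': 211.90589510359644, 'eye': array([0.49141711, 0.14886888, 0.35645736]), 'attitude': array([0.85692691, 0.49613388, 0.06975584, 0.12108494])}
```

View pics/end.png

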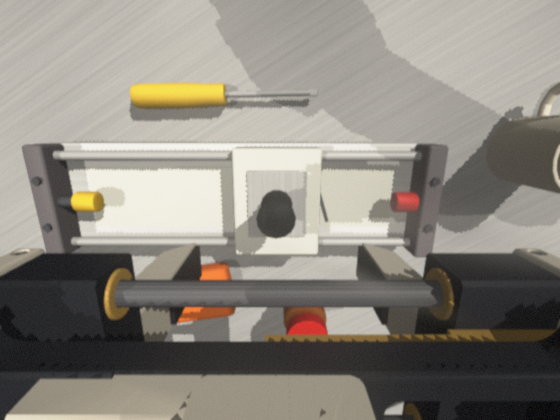

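The wrist picture shows the carriage released, with the knob cap at about (277,214) and the carriage corners near (234,148), (320,148), (319,254) and (235,255). I'll check where it ended up.

```bash
python3 - <<'E'
from h import *
c=np.mean([onz("wrist",u,v,.064) for u,v in[(234,148),(321,149),(320,254),(235,254)]],0)
k=onz("wrist",277,214,.118)
for p,q in((c,[.49798,.00909]),(k,[.49766,.00773])): print((p-K[:2])@d[:2],(p-q)@d[:2])
E
```

```text
0.11678830264828793 0.1167446041390708
0.1165803508352896 0.11787584501018303
```

```bash
python3 -c "
from bench import manip
print(manip.hand_in(),manip.current_clock())"
```

```text
the job is handed in; nothing more can be done
the job is handed in; nothing more can be done
```

I stroked the carriage lightly into the red buffer, then the yellow one (each squeezed about 3 mm of 11), and left it released within about 1–2 mm of the sticky spot's middle, about 39 mm to the red side of mid-bed; nothing else was touched, and I handed in at about 52.5 s.

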